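# Lock a precision balance for transport

### The arm

A 6-joint arm with a two-finger parallel gripper is mounted at the origin on the work surface. World frame = base frame: x ahead of the robot, y to its left, z up, the work surface at z = 0. Lengths are in m, angles in degrees, forces in N, time in s.
With the tool pointing down it reaches from about 0.25 to 0.725 m from the base axis. Payload 9.7 kg.
Tool frame: the origin (TCP) lies at the very end of the fingers, on their centre line; the grasp point (between the pads) lies grasp_offset behind it (grasp_offset is the distance from the TCP to the grasp point, in m); z points along the fingers, y is the line along which they close (so a half turn about z gives the same grasp; the last joint's range is limited). The gripper opens to 85 mm and grips with 20 to 120 N. Pads are 22 mm wide; open, the fingers measure 114 mm over their backs; the gripper's body (76 mm by 85 mm) begins 54 mm behind the grasp point. The pads swing forward as they close: fully open they stand 13 mm farther back than shut.
Start: joints at [65.432, 4.979, 10.078, 95.1, 0, 90], TCP at [0.229, 0.5, 0.231] pointing down, gripper open.
Joint ranges: [-179.16, 179.16], [-48.56, 103.87], [-65.8, 70.77], [-126.05, 130.52], [-82.76, 87.17], [-180, 180]. Speed limits (degrees/s): [127.2, 127.2, 147.25, 180, 180, 180].

### API

Orientations are given as [roll, pitch, yaw] about the fixed x, y, z axes, in that order (R = Rz(yaw) Ry(pitch) Rx(roll)).
In Python, from workcell import get_obs, camera, calibration, job_done, recognise, cut_out, mark_of, grasp_offset gives the robot as it stands.
- The arm moves only by the tool servo_tool, never from a script. Its argument "moves" is a list of rows, each a list of 3 entries, a list of its own where there are three numbers: the turn, a rotation vector about the tool's x, y, z in degrees, then the shift along the tool's x, y, z in m, then the opening in per cent of the stroke, from 0 (shut) to 100 (fully open). In form: [[[ax, ay, az], [x, y, z], claw], ...]. A call has 1 to 12 rows; each row shifts and turns the commanded pose from where the row before left it, along the tool's axes as they then stand; what a row does not reach is not made up. A row lasts 1/10 s, in which the tool goes at most 50 mm and 8.59 degrees, less where a joint would pass 70% of its speed; a pose out of reach is approached as far as the arm can. A call is refused whole if a number of a shift passes 0.05 or a number of a turn 8.59, either way. A call with a gripper value outside its range is refused whole. The fingers move at their own pace and stop on an object; "force" is the grip in N (left out, the last holds). Time passes only in rows, so rows that do not move let the fingers close. It gives the time, the measured TCP pose, the force, the opening and the grip force at its end, in the units of the state.
- get_obs(): the state, without advancing time (a new reading comes with each control period).
- camera(name): name is "scene" or "top"; returns (picture, depth): 420x560x3 uint8, red, green, blue; 420x560 float32, m along the optical axis (not along the pixel's ray), 0 where there is no reading.
- calibration(name): a dict with "camera_matrix" (3x3 intrinsics, pixels), "R" (3x3) and "t" (3): a world point X has camera coordinates R X + t. Camera axes: x right, y down, z forward; pixel columns grow to the right and rows downward; lengths in m; the calibration is good to about 2 mm. A picture is of the moment at which its call begins. calibration takes no time and is no camera call.
- job_done(): hands the job in; it is judged then, once.
Trained networks look in the newest picture that a camera, given by its name, has taken for a name from the list of things; names that differ only in an ending like _2 or _b are one class to them, and where a whole thing is asked for, a point or a joint stands for the part that bears it (a point fixed in the world has none). Each returns a list of dicts, best first, with "score" (0 to 1); they miss things now and then, are a little off and sometimes report something else, mostly with a low value. They report only what shows in the picture. A call takes as long as a camera call.
- recognise(name, camera): "xyz" ([x, y, z] in m, in the coordinates of the camera as it stood for that picture, good to about 4 mm: the middle of the surface that is visible of it).
- cut_out(name, camera): "mask" (420x560 bool, what is visible of it).
- mark_of(name, camera): "xyz" ([x, y, z] in m, in the coordinates of the camera as it stood for that picture, good to about 4 mm: a listed point, or the origin of a listed thing).
The state is a dict: "time": time; "q": joint angles; "qd": joint speeds; "joint_efforts": joint torques, N m; "ee_pos": TCP position; "tcp_rot": TCP orientation; "wrist_force": force on the tool from outside, world axes, zero at the start; "torque": the same for the moment, N m; "opening": finger opening in m; "grasp_force": force on a finger pad.
Only numpy, scipy, OpenCV 4.12 (cv2) and the standard library are available. Lean on these libraries where they do the work, as an engineer would, in place of code of your own. Each camera call takes 0.05 s, during which the arm holds its last target. There are 200 camera calls.

### The job

Lock the precision balance for transport. Take the long transport lock screw with the knurled knob out of the wooden stand, lower it into the lock well at the back of the balance, start its thread by feel at the bottom and screw it in clockwise until its collar just sits fully down on the bush, then let go. The thread sits in the delicate weighing beam, so work gently: never force a crossed thread or overtighten it, and leave everything else where it is.

Things in the scene. Friction and masses are not known exactly. Their poses are not given: they have to be found in the camera images.
- lock_screw: Steel transport lock screw, 119 mm long, 0.2 kg, upright in either hole of the stand, its collar on the stand's top. Origin on its axis at the collar's underside, z up towards the knob. Collar 39 mm wide, z 0 to 4 mm; round knurled knob 33 mm wide, z 4 to 32 mm; plain shank 19 mm wide down to z -59 mm, tapering to z -62; below it the threaded end (see screw_tip).
- screw_tip (a point): End of the lock screw's tapered nose, on its axis, 86.5 mm below the collar's underside. Core 13 mm; right-hand two-start round thread, 18 mm over its ridges, between 5.5 and 17.5 mm above this point. One full turn clockwise (seen from above) in the thread moves the screw 12 mm down.
- well_mouth (a point): Centre of the top face of the lock well's steel bush, on the casing at the balance's back (robot) side, 98 mm above the table; z up. Bush 40 mm wide, 10 mm proud of the casing; mouth countersunk, 33 mm wide narrowing in 5 mm to the 24 mm bore; bore 62 mm deep in all. When home, the collar's underside lies on this face.
- beam_thread (a point): Top of the two-start female thread in the weighing beam, 70.5 mm below well_mouth on the same axis. Its start angle differs each time, unmeasured. The tip meets a ridge with the collar 7 to 14 mm above the bush; then clockwise under light pressure it catches within half a turn. Beam gives 6 N/mm, 1 mm each way, then is hard: 0.5 rad past collar contact is tight; over 15 N is forcing.
- balance: Precision balance, fixed on the table, casing 250 x 210 mm and 88 mm high, with a 120 mm round pan (top 102 mm above the table) and a lower keyboard on its +x side. Origin on the table under the middle of the casing with its keyboard, +x towards the keyboard, z up; the well lies at x -100, y +55 mm.
- stand: Wooden accessory stand, fixed, 75 x 150 mm (x, y), 94 mm high, with two 22 mm holes through it at y +38 and y -38 mm. Origin at the centre of its underside, z up.
- pull_pin: Pull pin standing in the other hole of the stand; a 26 mm black ball on a 13 mm neck and a 33 mm collar, standing 37 mm above the stand. Not needed; leave it. Origin on its axis under the collar.
- weight_500: 500 g steel knob weight, 38 mm wide, 64 mm high, standing on the table; leave it alone. Origin under its foot.
- weight_200: 200 g steel knob weight, 28 mm wide, 47 mm high, standing on the table; leave it alone. Origin under its foot.
- weight_100: 100 g brass knob weight, 22 mm wide, 38 mm high, standing on the table; leave it alone. Origin under its foot.
- test_block: Round steel hardness test block, 64 mm wide, 12 mm high, on the table beyond the stand; leave it alone. Origin under its centre.
- caliper: Digital caliper, 225 mm long, lying on the table on the robot's left; leave it alone. Origin under the middle of its beam, x along the beam.
- screwdriver: Screwdriver lying on the table on the robot's left; leave it alone. x along its length, handle to -x.
- oil_jar: Closed jar, 52 mm wide, 75 mm high, on the table on the robot's left; leave it alone. Origin under its foot.

How it is judged (in metres and radians):
On the way:
1. the screw stands in the well, its tip at the thread but not yet home (horizontal distance between lock_screw and well_mouth below 0.006 m and z of lock_screw in the frame of well_mouth between 0.004 and 0.025 m), for 0.2 s.
At the end, for the whole second after the job is handed in: The lock screw is in the well with its collar within 0.8 mm of the bush's top face, its axis within 3 mm of the well's and within 0.04 rad of vertical, at rest and let go; nothing else has been moved (horizontal distance between lock_screw and well_mouth below 0.003 m and z of lock_screw in the frame of well_mouth below 0.0008 m and angle between lock_screw's own z axis and vertical below 0.04 rad and linear speed of lock_screw below 0.01 m/s); the robot touches nothing.
It fails at once if the lock screw loads the balance with more than 15 N (crossed, forced or overtightened thread) (contact force between lock_screw and balance above 15 N).
It fails at once if a bystander is pushed more than 20 mm from its place, or the pull pin is taken out (distance of any of weight_500, weight_200, weight_100, test_block, caliper, screwdriver, oil_jar, pull_pin from where it was at the start of the episode above 0.02 m).
It also fails if it takes over 72 s, if anything falls off the work surface, if the arm or the gripper's body presses on something with over 40 N, if the wrist force passes 120 N, or if a joint passes its speed limit or range.

## Working session

There is one attempt and no reset: what is moved stays moved. The work goes in short steps, Python scripts to look and compute and a tool call to move; the robot and the scene stay as the last step left them, time stands still between calls to the robot, and variables do not carry over. Pictures are saved under pics/ and viewed, at most 10 in all, crops included, and the job is handed in when it is done.

Besides the shell and the picture viewer there is one more tool, called after ">>>" as name([rows], argument=value, ...), one row to a line, values as JSON. servo_tool: Moves the arm, as the interface text tells. Its arguments: {"type":"object","properties":{"moves":{"type":"array"},"force":{"type":"number"}},"required":["moves"]}

```bash
mkdir -p pics; cat > h.py <<'E'
import numpy as np, cv2
from workcell import *
np.set_printoptions(precision=4,suppress=True)
def world(p,cam):
    c=calibration(cam); return np.array(c["R"]).T@(np.array(p)-np.array(c["t"]))
def cloud(d,cam):
    c=calibration(cam);K=np.array(c["camera_matrix"])
    v,u=np.mgrid[:d.shape[0],:d.shape[1]]
    P=np.stack([(u-K[0,2])/K[0,0]*d,(v-K[1,2])/K[1,1]*d,d],-1)
    return (P-np.array(c["t"]))@np.array(c["R"])
E
python3 - <<'E'
from h import *
print(grasp_offset, get_obs())
for cam in("scene","top"):
    im,d=camera(cam); cv2.imwrite(f"pics/{cam}0.png",im[:,:,::-1]); np.savez(cam+"0",im=im,d=d)
    for n in("lock_screw","well_mouth","stand","balance","pull_pin"):
        print(cam,n,[(round(r["score"],2),world(r["xyz"],cam)) for r in mark_of(n,cam)[:3]])
E
```

```text
0.0187 {'time': 0.0, 'q': array([65.4314,  5.0123, 10.0352, 95.1005,  0.0013, 90.0003]), 'qd': array([ 0.0309,  0.0126, -0.0534,  0.0482,  0.0567,  0.0718]), 'joint_efforts': array([  0.0014, -52.039 ,  46.4803,   0.0163,   0.0001,  -0.    ]), 'ee_pos': array([0.2286, 0.5   , 0.2306]), 'tcp_rot': array([-179.9223,   -0.0013,  155.4311]), 'wrist_force': array([ 0.4   , -0.8711,  0.2138]), 'torque': array([ 0.0041, -0.0299, -0.0171]), 'grasp_force': 0.0, 'opening': 0.08494624692434352}
scene lock_screw [(0.66, array([ 0.4672, -0.344 ,  0.0951]))]
scene well_mouth [(0.95, array([0.5054, 0.096 , 0.0952]))]
scene stand [(0.64, array([ 0.4686, -0.3124,  0.0008]))]
scene balance [(0.96, array([0.6034, 0.0402, 0.0034]))]
scene pull_pin [(0.69, array([ 0.4602, -0.273 ,  0.0959]))]
top lock_screw [(0.52, array([ 0.4753, -0.3513,  0.0952]))]
top well_mouth [(0.91, array([0.5076, 0.104 , 0.1003]))]
top stand [(0.58, array([ 0.4702, -0.3112, -0.0039]))]
top balance [(0.87, array([0.6063, 0.0385, 0.0021])), (0.59, array([ 0.6722, -0.4327,  0.0006]))]
top pull_pin [(0.44, array([ 0.4581, -0.2752,  0.0938]))]
```

View pics/scene0.png

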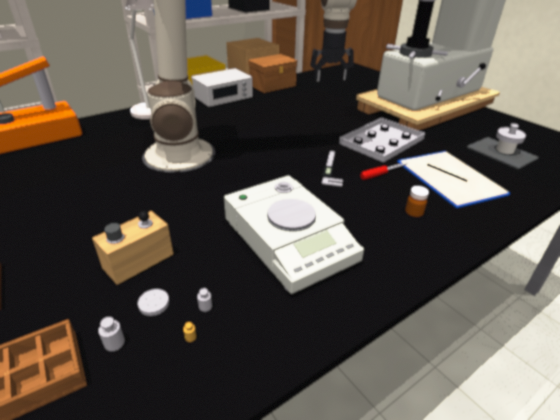

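View pics/top0.png

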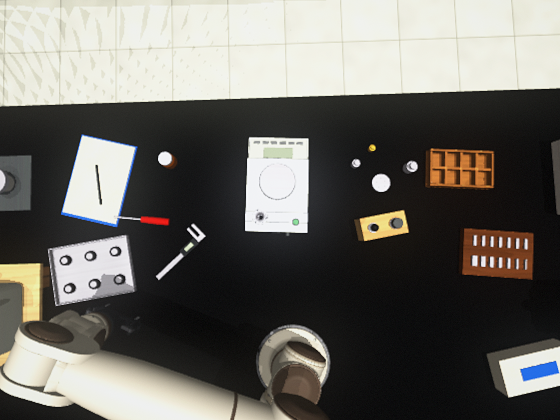

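```bash
python3 - <<'E'
from h import *
for cam in("scene","top"):
    z=np.load(cam+"0.npz"); W=cloud(z["d"],cam); ok=z["d"]>0
    def sel(cx,cy,r,a,b): 
        m=ok&(np.hypot(W[...,0]-cx,W[...,1]-cy)<r)&(W[...,2]>a)&(W[...,2]<b); return W[m]
    for nm,cx,cy,r,a,b in (("knobtop",.47,-.35,.03,.118,.14),("bush",.506,.1,.035,.092,.106),("ball",.46,-.273,.025,.105,.14)):
        P=sel(cx,cy,r,a,b)
        if len(P)<5: print(cam,nm,len(P));continue
        print(cam,nm,len(P),"med",np.median(P,0),"mid",(P.min(0)+P.max(0))/2,"ext",np.ptp(P,axis=0),"circ",cv2.minEnclosingCircle((P[:,:2]*1000).astype(np.float32)))
    P=W[ok&(abs(W[...,0]-.47)<.06)&(abs(W[...,1]+.31)<.11)&(abs(W[...,2]-.094)<.005)]
    print(cam,"stand",cv2.minAreaRect((P[:,:2]*1000).astype(np.float32)),np.median(P[:,2]))
E
```

```text
scene knobtop 154 med [ 0.4784 -0.3523  0.1252] mid [ 0.4746 -0.3507  0.1234] ext [0.0353 0.0346 0.0102] circ ((474.6048583984375, -351.003173828125), 17.790809631347656)
scene bush 83 med [0.5116 0.0982 0.0959] mid [0.512  0.0964 0.0958] ext [0.0464 0.0436 0.0074] circ ((512.5816650390625, 97.89239501953125), 23.795198440551758)
scene ball 101 med [ 0.4674 -0.2784  0.1233] mid [ 0.4644 -0.2765  0.1183] ext [0.0235 0.0244 0.0261] circ ((463.13092041015625, -277.1070556640625), 13.063882827758789)
scene stand ((466.9674377441406, -313.59466552734375), (79.13530731201172, 150.6783447265625), 9.620168685913086) 0.09368785726590736
top knobtop 90 med [ 0.4727 -0.3476  0.126 ] mid [ 0.4726 -0.3484  0.125 ] ext [0.0326 0.0322 0.0118] circ ((472.2211608886719, -348.5431823730469), 17.219343185424805)
top bush 129 med [0.5085 0.1015 0.095 ] mid [0.5058 0.102  0.0987] ext [0.0671 0.0609 0.0134] circ ((505.8952941894531, 100.04984283447266), 34.5745964050293)
top ball 52 med [ 0.4601 -0.2711  0.1275] mid [ 0.4601 -0.2738  0.1238] ext [0.0229 0.0245 0.0191] circ ((460.2382507324219, -273.57354736328125), 12.6046724319458)
top stand ((466.4532470703125, -311.5188293457031), (74.83182525634766, 152.4608154296875), 9.606205940246582) 0.09457275738622414
```

The scene view shows the stand at about (133,247). The screw's wide knob is at (114,232) and the pull pin's ball at (144,217). The balance is at (290,228), with its well at (284,187). In the top view the screw is at (397,223) and the well at (261,216). The depth data agree with the networks, so next I refine the well.

```bash
python3 - <<'E'
from h import *
for cam in("scene","top"):
    z=np.load(cam+"0.npz"); W=cloud(z["d"],cam); ok=z["d"]>0
    m=ok&(abs(W[...,0]-.56)<.2)&(abs(W[...,1]-.04)<.2)&(abs(W[...,2]-.088)<.004)
    P=W[m]; print(cam,"casing",cv2.minAreaRect((P[:,:2]*1000).astype(np.float32)),np.median(P[:,2]))
    m=ok&(abs(W[...,0]-.60)<.07)&(abs(W[...,1]-.04)<.08)&(W[...,2]>.098)&(W[...,2]<.108)
    P=W[m]; print(cam,"pan",cv2.minEnclosingCircle((P[:,:2]*1000).astype(np.float32)),P.mean(0))
c=[]
for cam,(u,v) in(("scene",(284,187)),("top",(261,216))):
    im=np.load(cam+"0.npz")["im"][v-15:v+15,u-20:u+20,::-1]
    c.append(cv2.resize(im,(400,300),interpolation=cv2.INTER_CUBIC))
cv2.imwrite("pics/crop.png",np.hstack(c))
# where candidate projects (pixels)
for cam in("scene","top"):
    k=calibration(cam);K=np.array(k["camera_matrix"])
    p=np.array(k["R"])@[.507,.100,.098]+k["t"]; print(cam,(K@p/p[2])[:2], p[2]/K[0,0]*1000,"mm/px", "campos",-np.array(k["R"]).T@k["t"])
E
```

```text
scene casing ((581.5018920898438, 39.12262725830078), (210.94029235839844, 252.13925170898438), 86.61933135986328) 0.08742795934131724
scene pan ((624.9884033203125, 36.6712646484375), 60.49637985229492) [0.6236 0.0346 0.1014]
top casing ((587.1248779296875, 41.700225830078125), (210.07716369628906, 264.5440673828125), 86.92981719970703) 0.08857149686147664
top pan ((609.2835693359375, 23.90053367614746), 80.92071533203125) [0.6213 0.0397 0.1029]
scene [283.3863 184.3211] 2.7656016870717934 mm/px campos [ 1.2418 -0.4553  0.6779]
top [259.5889 216.6304] 3.343261591993211 mm/px campos [0.4486 0.0458 1.4213]
```

View pics/crop.png

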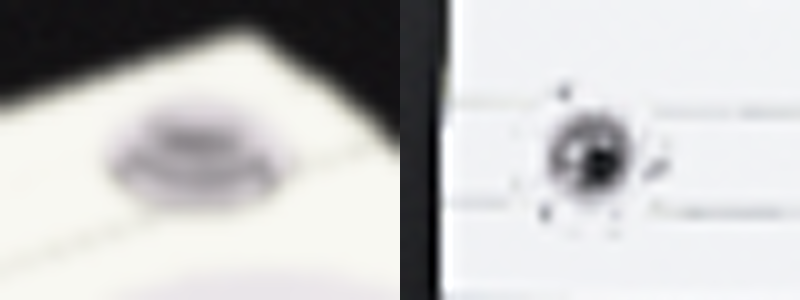

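>>> servo_tool([
  [[0,0,-8],[0,0,0],100],
  [[0,0,-8],[0,0,0],100],
])

```text
time: 0.8
ee_pos: [0.2287, 0.5002, 0.2313]
tcp_rot: [180.0, -0.0, 171.7]
wrist_force: [0.4, -0.7, -0.6]
opening: 0.0855
grasp_force: 0.0
```

```bash
python3 -c "
from h import *
o=get_obs();print(o['q'],o['tcp_rot'],o['ee_pos'])"
```

```text
[65.4317  4.9768 10.0776 95.0997  0.0008 73.6873] [179.9987  -0.0005 171.7445] [0.2287 0.5002 0.2313]
```

The crop shows the bush and its dark bore at about (260,216) in the top view. That puts the well at about (0.509, 0.100), and the screw is at (0.473, -0.349). A +z tool turn increases q6. Now moving over to the stand.

>>> servo_tool([
  [[0,0,0],[-0.0182,-0.0402,0],100],
  [[0,0,0],[-0.0182,-0.0402,0],100],
  [[0,0,0],[-0.0182,-0.0402,0],100],
  [[0,0,0],[-0.0182,-0.0402,0],100],
  [[0,0,0],[-0.0182,-0.0402,0],100],
  [[0,0,0],[-0.0182,-0.0402,0],100],
  [[0,0,0],[-0.0182,-0.0402,0],100],
  [[0,0,0],[-0.0182,-0.0402,0],100],
  [[0,0,0],[-0.0182,-0.0402,0],100],
  [[0,0,0],[-0.0182,-0.0402,0],100],
  [[0,0,0],[-0.0182,-0.0402,0],100],
  [[0,0,0],[-0.0182,-0.0402,0],100],
])

```text
time: 2.0
ee_pos: [0.3728, -0.0112, 0.2316]
tcp_rot: [180.0, 0.1, 171.4]
wrist_force: [-0.0, -0.1, 0.1]
opening: 0.0856
grasp_force: 0.0
```

>>> servo_tool([
  [[0,0,0],[-0.0182,-0.0402,0],100],
  [[0,0,0],[-0.0182,-0.0402,0],100],
  [[0,0,0],[-0.0182,-0.0402,0],100],
  [[0,0,0],[-0.0182,-0.0402,0],100],
  [[0,0,0],[-0.0182,-0.0402,0],100],
  [[0,0,0],[-0.0182,-0.0402,0],100],
  [[0,0,0],[-0.0182,-0.0402,0],100],
  [[0,0,0],[-0.0182,-0.0402,0],100],
  [[0,0,-8.5],[0,0,0],100],
  [[0,0,-8.5],[0,0,0],100],
  [[0,0,-8.5],[0,0,0],100],
  [[0,0,-8.5],[0,0,0],100],
])

```text
time: 3.2
ee_pos: [0.4688, -0.3492, 0.2311]
tcp_rot: [180.0, -0.0, -154.2]
wrist_force: [0.6, -0.9, -0.8]
opening: 0.0851
grasp_force: 0.0
```

>>> servo_tool([
  [[0,0,-8.5],[0,0,0],100],
  [[0,0,-8.5],[0,0,0],100],
  [[0,0,-8.5],[0,0,0],100],
  [[0,0,-8.5],[0,0,0],100],
  [[0,0,-8.5],[0,0,0],100],
  [[0,0,-8.5],[0,0,0],100],
  [[0,0,-8.5],[0,0,0],100],
  [[0,0,-8.5],[0,0,0],100],
  [[0,0,-6],[0,0,0],100],
  [[0,0,0],[0,0,0],100],
])

```text
time: 4.2
ee_pos: [0.4688, -0.3491, 0.2313]
tcp_rot: [-180.0, 0.0, -80.5]
wrist_force: [0.1, -0.0, -0.8]
opening: 0.0853
grasp_force: 0.0
```

```bash
cat >> h.py <<'E'
from scipy.spatial.transform import Rotation as Ro
def delta(x,y,z,show=True):
    o=get_obs(); R=Ro.from_euler('xyz',o['tcp_rot'],degrees=True)
    print("t",o['time'],"pos",o['ee_pos'],"rot",o['tcp_rot'],"q",o['q'],"F",o['wrist_force'],"T",o['torque'])
    print("tool shift",R.inv().apply(np.array([x,y,z])-o['ee_pos']))
E
python3 -c "
from h import *
delta(.473,-.349,.1005)"
```

```text
t 4.2 pos [ 0.4688 -0.3491  0.2313] rot [-179.9988    0.0013  -80.4871] q [ -36.6697    9.8293   15.4405   95.6114    0.0018 -136.1826] F [ 0.0627 -0.0367 -0.8261] T [ 0.0224 -0.0408 -0.0286]
tool shift [ 0.0006 -0.0041  0.1308]
```

>>> servo_tool([
  [[0,0,0],[0.0006,-0.0041,0.03],100],
  [[0,0,0],[0,0,0.03],100],
  [[0,0,0],[0,0,0.03],100],
  [[0,0,0],[0,0,0.02],100],
  [[0,0,0],[0,0,0.01],100],
  [[0,0,0],[0,0,0.005],100],
  [[0,0,0],[0,0,0.005],100],
  [[0,0,0],[0,0,0],100],
])

```text
time: 5.0
ee_pos: [0.4732, -0.3491, 0.1016]
tcp_rot: [-180.0, -0.0, -80.6]
wrist_force: [0.4, -0.8, 0.6]
opening: 0.0852
grasp_force: 0.0
```

```bash
python3 -c "
from h import *
delta(.473,-.349,.1005)
for cam in ('scene','top'):
    im,d=camera(cam); print([(r['score'],world(r['xyz'],cam)) for r in mark_of('lock_screw',cam)[:2]])
    if cam=='scene': cv2.imwrite('pics/g1.png',cv2.resize(im[180:280,70:210,::-1],(700,500)))
"
```

```text
t 5.0 pos [ 0.4732 -0.3491  0.1016] rot [-179.9782   -0.0237  -80.6035] q [ -36.4207    9.5259    0.7597   81.2015   -0.0009 -135.8172] F [ 0.3619 -0.7842  0.6245] T [-0.0609  0.0452  0.0214]
tool shift [-0.0001  0.0001  0.0011]
[(0.61, array([ 0.471 , -0.3492,  0.0917]))]
[(0.47, array([ 0.6719, -0.4337,  0.0047])), (0.45, array([ 0.475 , -0.3515,  0.0965]))]
```

View pics/g1.png

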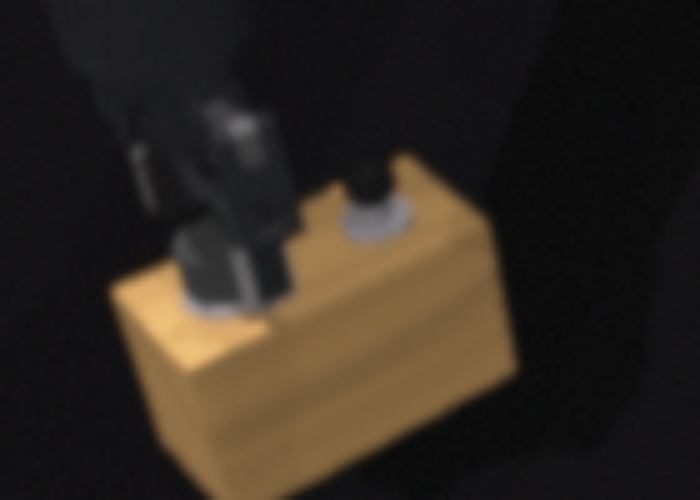

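The gripper straddles the knob at about (230,260) in the crop, with the pull pin clear on the right. Closing now.

>>> servo_tool([
  [[0,0,0],[0,0,0],0],
  [[0,0,0],[0,0,0],0],
  [[0,0,0],[0,0,0],0],
  [[0,0,0],[0,0,0],0],
  [[0,0,0],[0,0,0],0],
  [[0,0,0],[0,0,0],0],
  [[0,0,0],[0,0,0],0],
  [[0,0,0],[0,0,0],0],
], force=50)

```text
time: 6.0
ee_pos: [0.4731, -0.3491, 0.1016]
tcp_rot: [-180.0, -0.0, -80.6]
wrist_force: [0.3, 0.2, 4.4]
opening: 0.0318
grasp_force: 49.7
```

>>> servo_tool([
  [[0,0,0],[0,0,-0.005],0],
  [[0,0,0],[0,0,-0.01],0],
  [[0,0,0],[0,0,0],0],
])

```text
time: 6.3
ee_pos: [0.4734, -0.3493, 0.1178]
tcp_rot: [-179.9, -0.1, -80.6]
wrist_force: [0.4, 0.1, -1.2]
opening: 0.0317
grasp_force: 49.7
```

>>> servo_tool([
  [[0,0,0],[0,0,-0.025],0],
  [[0,0,0],[0,0,-0.03],0],
  [[0,0,0],[0,0,-0.03],0],
  [[0,0,0],[0,0,-0.03],0],
  [[0,0,0],[0,0,-0.02],0],
  [[0,0,0],[-0.02,-0.005,0],0],
  [[0,0,0],[-0.0365,-0.009,0],0],
  [[0,0,0],[-0.0365,-0.009,0],0],
  [[0,0,0],[-0.0365,-0.009,0],0],
  [[0,0,0],[-0.0365,-0.009,0],0],
  [[0,0,0],[-0.0365,-0.009,0],0],
  [[0,0,0],[-0.0365,-0.009,0],0],
])

```text
time: 7.5
ee_pos: [0.4918, -0.1021, 0.2514]
tcp_rot: [-180.0, -0.0, -80.6]
wrist_force: [0.8, 0.1, -1.9]
opening: 0.0315
grasp_force: 50.0
```

>>> servo_tool([
  [[0,0,0],[-0.0365,-0.009,0],0],
  [[0,0,0],[-0.0365,-0.009,0],0],
  [[0,0,0],[-0.0365,-0.009,0],0],
  [[0,0,0],[-0.0365,-0.009,0],0],
  [[0,0,0],[-0.0365,-0.009,0],0],
  [[0,0,0],[-0.016,-0.004,0],0],
  [[0,0,-8],[0,0,0],0],
  [[0,0,-8],[0,0,0],0],
  [[0,0,-8],[0,0,0],0],
  [[0,0,-8],[0,0,0],0],
  [[0,0,-8],[0,0,0],0],
  [[0,0,-8],[0,0,0],0],
])

```text
time: 8.7
ee_pos: [0.5078, 0.1003, 0.2513]
tcp_rot: [180.0, 0.0, -32.2]
wrist_force: [0.1, 0.4, -1.8]
opening: 0.0315
grasp_force: 50.0
```

>>> servo_tool([
  [[0,0,-8],[0,0,0],0],
  [[0,0,-8],[0,0,0],0],
  [[0,0,-8],[0,0,0],0],
  [[0,0,-8],[0,0,0],0],
  [[0,0,0],[0,0,0],0],
  [[0,0,0],[0,0,0],0],
])

```text
time: 9.3
ee_pos: [0.5078, 0.1003, 0.2513]
tcp_rot: [180.0, 0.0, -0.8]
wrist_force: [0.4, 0.1, -1.5]
opening: 0.0314
grasp_force: 50.0
```

```bash
python3 -c "
from h import *
delta(.509,.100,.2)
for cam in ('scene','top'):
    im,d=camera(cam); np.savez(cam+'1',im=im,d=d)
    for n in ('lock_screw','screw_tip','well_mouth'): print(cam,n,[(round(r['score'],2),world(r['xyz'],cam)) for r in mark_of(n,cam)[:2]])
    if cam=='scene': cv2.imwrite('pics/w1.png',cv2.resize(im[110:230,220:380,::-1],(800,600)))
"
```

```text
t 9.3 pos [0.5078 0.1003 0.2513] rot [179.9977   0.0038  -0.8069] q [  11.1724    1.0101    8.1768   97.1709   -0.0015 -168.0207] F [ 0.3679  0.0724 -1.4869] T [0.016  0.0016 0.0012]
tool shift [0.0012 0.0003 0.0513]
scene lock_screw [(0.57, array([0.5106, 0.106 , 0.2406]))]
scene screw_tip [(0.93, array([0.509 , 0.0999, 0.1609])), (0.34, array([ 0.4667, -0.3122,  0.0018]))]
scene well_mouth [(0.63, array([0.5104, 0.0978, 0.0969]))]
top lock_screw []
top screw_tip []
top well_mouth [(0.23, array([ 0.7426, -0.303 , -0.0026]))]
```

View pics/w1.png

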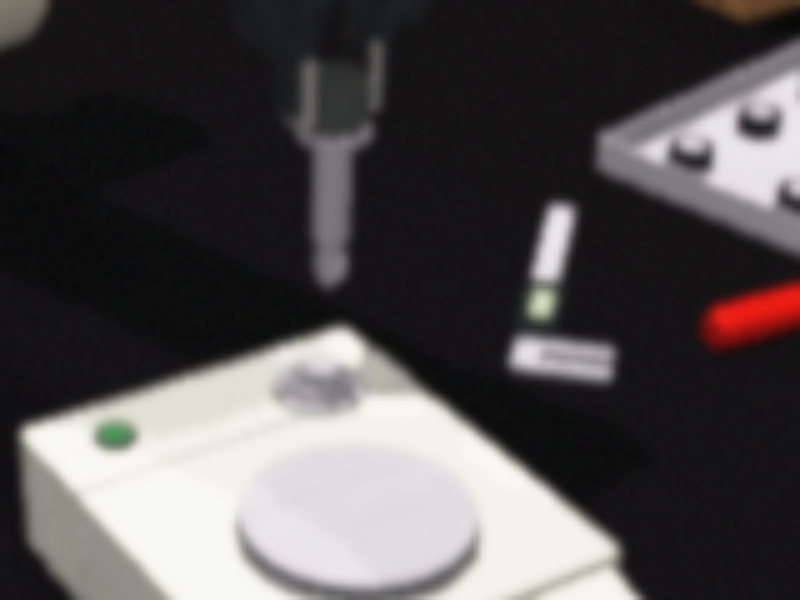

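The scene view shows the screw hanging upright, its tip at crop (328,288), above the bush at crop (317,380). I'll compare the two in the same camera to cancel the calibration error.

```bash
python3 -c "
from h import *
k=calibration('scene');K=np.array(k['camera_matrix']);R=np.array(k['R']);t=np.array(k['t'])
pr=lambda X:(K@(R@X+t)/(R@X+t)[2])[:2]
def back(u,z):
    r=R.T@np.linalg.inv(K)@[u[0],u[1],1]; c=-R.T@t; return c+r*(z-c[2])/r[2]
crop=lambda p:np.array(p)/5-.5*0+[220,110]
print('tip proj->crop',(pr(np.array([.5078,.1003,.1572]))-[220,110])*5,'collar',(pr(np.array([.5078,.1003,.2437]))-[220,110])*5)
X=np.array([.509,.1,.098])
a=np.linspace(0,2*np.pi,8,endpoint=False)
print('bush rim crop',[((pr(X+[.02*np.cos(q),.02*np.sin(q),0])-[220,110])*5).round() for q in a], (pr(X)-[220,110])*5)
# tip from depth/mask
z=np.load('scene1.npz');W=cloud(z['d'],'scene');ok=z['d']>0
m=ok&(np.hypot(W[...,0]-.509,W[...,1]-.1)<.025)
for lo,hi in((.155,.175),(.18,.2),(.2,.235),(.096,.101),(.092,.101)):
    P=W[m&(W[...,2]>lo)&(W[...,2]<hi)]; print(lo,len(P),np.median(P,0),(P.min(0)+P.max(0))/2)
g=cv2.cvtColor(z['im'],cv2.COLOR_RGB2GRAY)
cv2.imwrite('pics/bush.png',cv2.resize(z['im'][172:202,264:304,::-1],(800,600),interpolation=cv2.INTER_CUBIC))
"
```

```text
tip proj->crop [320.9221 278.4303] collar [325.1968 130.0615]
bush rim crop [array([341., 389.]), array([355., 377.]), array([348., 362.]), array([324., 354.]), array([298., 357.]), array([283., 370.]), array([290., 384.]), array([313., 393.])] [319.07   373.2059]
0.155 29 [0.5164 0.097  0.1686] [0.5136 0.1006 0.1667]
0.18 44 [0.5178 0.0961 0.1914] [0.5134 0.1    0.1894]
0.2 87 [0.5179 0.096  0.2184] [0.5164 0.0992 0.2174]
0.096 36 [0.5108 0.1023 0.0974] [0.5101 0.0987 0.0979]
0.092 77 [0.5106 0.0996 0.0957] [0.5083 0.098  0.096 ]
```

View pics/bush.png

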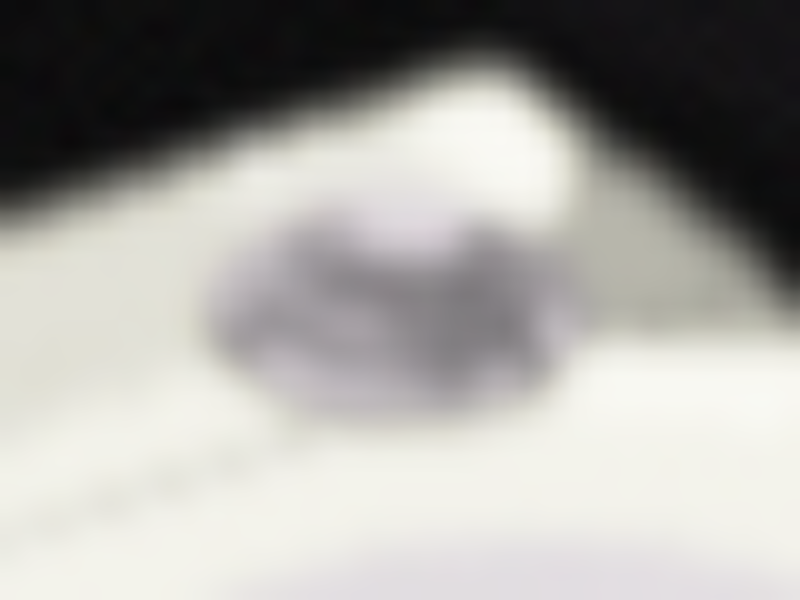

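The bush centres at (392,310) in this crop. Relative to the screw it lies about 2 mm towards -x and -y. I'll correct for that and lower in, watching the force.

>>> servo_tool([
  [[0,0,0],[-0.0015,0.002,0.015],0],
  [[0,0,0],[0,0,0.02],0],
  [[0,0,0],[0,0,0.015],0],
  [[0,0,0],[0,0,0.006],0],
  [[0,0,0],[0,0,0.003],0],
  [[0,0,0],[0,0,0.002],0],
  [[0,0,0],[0,0,0],0],
])

```text
time: 10.4
ee_pos: [0.5065, 0.0984, 0.1908]
tcp_rot: [-180.0, -0.0, -0.6]
wrist_force: [0.9, 1.0, -3.0]
opening: 0.0317
grasp_force: 49.9
```

>>> servo_tool([
  [[0,0,0],[0,0,0.001],0],
  [[0,0,0],[0,0,0.001],0],
  [[0,0,0],[0,0,0.001],0],
  [[0,0,0],[0,0,0],0],
])

```text
time: 10.8
ee_pos: [0.5063, 0.0983, 0.1872]
tcp_rot: [180.0, 0.0, -0.6]
wrist_force: [-0.5, -0.6, -2.5]
opening: 0.0317
grasp_force: 49.9
```

>>> servo_tool([
  [[0,0,0],[0,0,0.001],0],
  [[0,0,0],[0,0,0.001],0],
  [[0,0,0],[0,0,0.001],0],
  [[0,0,0],[0,0,0],0],
])

```text
time: 11.2
ee_pos: [0.5062, 0.0983, 0.1841]
tcp_rot: [180.0, 0.0, -0.6]
wrist_force: [0.5, -0.7, -1.5]
opening: 0.0314
grasp_force: 49.9
```

```bash
python3 -c "
from h import *
delta(.509,.100,.2)
for cam in ('scene',):
    im,d=camera(cam); np.savez(cam+'2',im=im,d=d)
    for n in ('screw_tip','well_mouth'): print(cam,n,[(round(r['score'],2),world(r['xyz'],cam)) for r in mark_of(n,cam)[:2]])
    cv2.imwrite('pics/w2.png',cv2.resize(im[150:202,250:318,::-1],(782,598),interpolation=cv2.INTER_CUBIC))
"
```

```text
t 11.2 pos [0.5062 0.0983 0.1841] rot [179.9995   0.0131  -0.5663] q [  10.9918   -0.4361   -0.7437   89.7053    0.0021 -168.4419] F [ 0.4745 -0.6904 -1.5064] T [ 0.0225 -0.0043 -0.0046]
tool shift [ 0.0027 -0.0017 -0.0159]
scene screw_tip [(0.76, array([0.5076, 0.0959, 0.0941]))]
scene well_mouth [(0.64, array([0.5082, 0.0981, 0.0964]))]
```

View pics/w2.png

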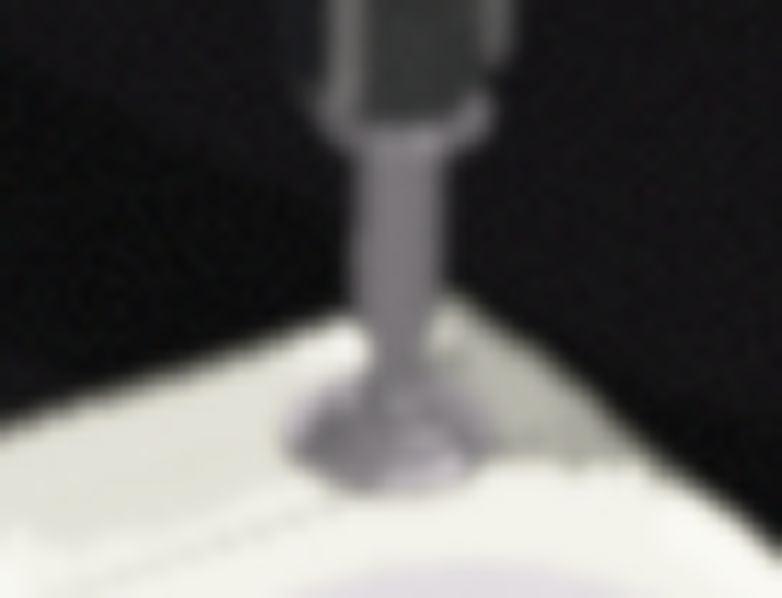

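The screw is above the mouth, with the shank axis at crop column about 398 and the bush centre at 387. That is still about 2 mm to the right, so I shift a little and keep lowering gently.

>>> servo_tool([
  [[0,0,0],[-0.0018,0.0006,0],0],
  [[0,0,0],[0,0,0.0015],0],
  [[0,0,0],[0,0,0.0015],0],
  [[0,0,0],[0,0,0.0015],0],
  [[0,0,0],[0,0,0.0005],0],
])

```text
time: 11.85
ee_pos: [0.5044, 0.0977, 0.179]
tcp_rot: [180.0, 0.0, -0.6]
wrist_force: [-0.6, -0.2, -1.6]
opening: 0.0313
grasp_force: 49.9
```

>>> servo_tool([
  [[0,0,0],[0,0,0.0015],0],
  [[0,0,0],[0,0,0.0015],0],
  [[0,0,0],[0,0,0.0015],0],
  [[0,0,0],[0,0,0.0005],0],
])

```text
time: 12.25
ee_pos: [0.5044, 0.0977, 0.1741]
tcp_rot: [180.0, 0.0, -0.6]
wrist_force: [-0.5, -0.3, -2.1]
opening: 0.0317
grasp_force: 49.9
```

>>> servo_tool([
  [[0,0,0],[0,0,0.0015],0],
  [[0,0,0],[0,0,0.0015],0],
  [[0,0,0],[0,0,0.0015],0],
  [[0,0,0],[0,0,0.0005],0],
])

```text
time: 12.65
ee_pos: [0.5044, 0.0977, 0.1691]
tcp_rot: [180.0, 0.0, -0.6]
wrist_force: [0.6, 0.2, -1.9]
opening: 0.0318
grasp_force: 49.9
```

>>> servo_tool([
  [[0,0,0],[0,0,0.0015],0],
  [[0,0,0],[0,0,0.0015],0],
  [[0,0,0],[0,0,0.0015],0],
  [[0,0,0],[0,0,0.0015],0],
  [[0,0,0],[0,0,0],0],
])

```text
time: 13.15
ee_pos: [0.5044, 0.0977, 0.163]
tcp_rot: [180.0, 0.0, -0.6]
wrist_force: [-0.2, 0.5, -2.2]
opening: 0.0315
grasp_force: 49.9
```

>>> servo_tool([
  [[0,0,0],[0,0,0.0015],0],
  [[0,0,0],[0,0,0.0015],0],
  [[0,0,0],[0,0,0.0015],0],
  [[0,0,0],[0,0,0.0015],0],
  [[0,0,0],[0,0,0.0015],0],
  [[0,0,0],[0,0,0.0015],0],
  [[0,0,0],[0,0,0],0],
])

```text
time: 13.85
ee_pos: [0.5044, 0.0977, 0.154]
tcp_rot: [180.0, 0.0, -0.6]
wrist_force: [-0.2, 0.3, -1.5]
opening: 0.0313
grasp_force: 49.9
```

>>> servo_tool([
  [[0,0,0],[0,0,0.0015],0],
  [[0,0,0],[0,0,0.0015],0],
  [[0,0,0],[0,0,0.0015],0],
  [[0,0,0],[0,0,0.0015],0],
  [[0,0,0],[0,0,0.0015],0],
  [[0,0,0],[0,0,0.0015],0],
  [[0,0,0],[0,0,0],0],
])

```text
time: 14.55
ee_pos: [0.5044, 0.0977, 0.145]
tcp_rot: [180.0, 0.0, -0.6]
wrist_force: [-0.7, -0.8, -1.2]
opening: 0.0314
grasp_force: 49.9
```

>>> servo_tool([
  [[0,0,0],[0,0,0.0015],0],
  [[0,0,0],[0,0,0.0015],0],
  [[0,0,0],[0,0,0.0015],0],
  [[0,0,0],[0,0,0.0015],0],
  [[0,0,0],[0,0,0.0015],0],
  [[0,0,0],[0,0,0.0015],0],
  [[0,0,0],[0,0,0],0],
])

```text
time: 15.25
ee_pos: [0.5044, 0.0977, 0.136]
tcp_rot: [180.0, 0.0, -0.6]
wrist_force: [0.3, 0.4, -0.8]
opening: 0.0315
grasp_force: 49.9
```

The screw is free in the bore. I'll feel for the bore's centre with small side probes.

>>> servo_tool([
  [[0,0,0],[0,-0.0005,0],0],
  [[0,0,0],[0,-0.0005,0],0],
  [[0,0,0],[0,0,0],0],
])

```text
time: 15.55
ee_pos: [0.5045, 0.0988, 0.1364]
tcp_rot: [-180.0, -0.0, -0.6]
wrist_force: [-0.5, 0.8, -1.0]
opening: 0.0316
grasp_force: 49.9
```

>>> servo_tool([
  [[0,0,0],[0,-0.0005,0],0],
  [[0,0,0],[0,0,0],0],
])

```text
time: 15.75
ee_pos: [0.5045, 0.0993, 0.1363]
tcp_rot: [-180.0, -0.0, -0.6]
wrist_force: [-0.4, 0.7, -0.7]
opening: 0.0314
grasp_force: 49.9
```

>>> servo_tool([
  [[0,0,0],[0,-0.0005,0],0],
  [[0,0,0],[0,0,0],0],
])

```text
time: 15.95
ee_pos: [0.5045, 0.0998, 0.1363]
tcp_rot: [-180.0, -0.0, -0.6]
wrist_force: [0.4, -0.1, -1.6]
opening: 0.0318
grasp_force: 49.9
```

>>> servo_tool([
  [[0,0,0],[0,-0.0004,0],0],
  [[0,0,0],[0,0,0],0],
])

```text
time: 16.15
ee_pos: [0.5045, 0.1002, 0.1363]
tcp_rot: [180.0, 0.0, -0.6]
wrist_force: [0.5, -0.5, -1.3]
opening: 0.0315
grasp_force: 49.9
```

>>> servo_tool([
  [[0,0,0],[0,-0.0004,0],0],
  [[0,0,0],[0,0,0],0],
])

```text
time: 16.35
ee_pos: [0.5045, 0.1004, 0.1363]
tcp_rot: [180.0, 0.0, -0.6]
wrist_force: [0.5, -0.4, -1.1]
opening: 0.0315
grasp_force: 49.9
```

>>> servo_tool([
  [[0,0,0],[0,-0.0004,0],0],
  [[0,0,0],[0,0,0],0],
])

```text
time: 16.55
ee_pos: [0.5045, 0.1006, 0.1363]
tcp_rot: [180.0, -0.0, -0.6]
wrist_force: [-0.1, -3.5, -2.1]
opening: 0.0314
grasp_force: 50.0
```

Contact on the +y side at about 0.1005. Now the -y side.

>>> servo_tool([
  [[0,0,0],[0,0.002,0],0],
  [[0,0,0],[0,0.0015,0],0],
  [[0,0,0],[0,0,0],0],
])

```text
time: 16.85
ee_pos: [0.5045, 0.0974, 0.1363]
tcp_rot: [-180.0, 0.0, -0.6]
wrist_force: [-1.2, 0.0, -2.3]
opening: 0.0314
grasp_force: 49.9
```

>>> servo_tool([
  [[0,0,0],[0,0.0005,0],0],
  [[0,0,0],[0,0,0],0],
])

```text
time: 17.05
ee_pos: [0.5045, 0.097, 0.1363]
tcp_rot: [-180.0, -0.0, -0.6]
wrist_force: [-0.0, 0.1, -1.9]
opening: 0.0315
grasp_force: 49.9
```

>>> servo_tool([
  [[0,0,0],[0,0.0004,0],0],
  [[0,0,0],[0,0,0],0],
])

```text
time: 17.25
ee_pos: [0.5045, 0.0966, 0.1363]
tcp_rot: [-180.0, 0.0, -0.6]
wrist_force: [-0.5, -0.5, -1.5]
opening: 0.0312
grasp_force: 49.9
```

>>> servo_tool([
  [[0,0,0],[0,0.0004,0],0],
  [[0,0,0],[0,0,0],0],
])

```text
time: 17.45
ee_pos: [0.5045, 0.0961, 0.1363]
tcp_rot: [-180.0, -0.0, -0.6]
wrist_force: [-0.3, 0.5, -2.2]
opening: 0.0316
grasp_force: 49.9
```

>>> servo_tool([
  [[0,0,0],[0,0.0004,0],0],
  [[0,0,0],[0,0,0],0],
])

```text
time: 17.65
ee_pos: [0.5045, 0.0957, 0.1363]
tcp_rot: [180.0, -0.0, -0.6]
wrist_force: [-0.1, 0.9, -1.2]
opening: 0.0315
grasp_force: 49.9
```

>>> servo_tool([
  [[0,0,0],[0,-0.0023,0],0],
  [[0,0,0],[0.0015,0,0],0],
  [[0,0,0],[0,0,0],0],
])

```text
time: 17.95
ee_pos: [0.5061, 0.0981, 0.1363]
tcp_rot: [180.0, -0.0, -0.6]
wrist_force: [0.2, -0.5, -1.2]
opening: 0.0312
grasp_force: 49.9
```

>>> servo_tool([
  [[0,0,0],[0.0004,0,0],0],
  [[0,0,0],[0,0,0],0],
])

```text
time: 18.15
ee_pos: [0.5064, 0.098, 0.1363]
tcp_rot: [180.0, 0.0, -0.6]
wrist_force: [-0.4, -0.3, -1.8]
opening: 0.0313
grasp_force: 49.9
```

>>> servo_tool([
  [[0,0,0],[0.0004,0,0],0],
  [[0,0,0],[0,0,0],0],
])

```text
time: 18.35
ee_pos: [0.5068, 0.098, 0.1363]
tcp_rot: [180.0, 0.0, -0.6]
wrist_force: [-0.7, 0.3, -1.6]
opening: 0.031
grasp_force: 49.9
```

>>> servo_tool([
  [[0,0,0],[0.0004,0,0],0],
  [[0,0,0],[0,0,0],0],
])

```text
time: 18.55
ee_pos: [0.5072, 0.098, 0.1363]
tcp_rot: [-180.0, -0.0, -0.6]
wrist_force: [-0.4, -0.6, -2.3]
opening: 0.0316
grasp_force: 49.9
```

>>> servo_tool([
  [[0,0,0],[0.0004,0,0],0],
  [[0,0,0],[0,0,0],0],
])

```text
time: 18.75
ee_pos: [0.5076, 0.098, 0.1363]
tcp_rot: [180.0, 0.0, -0.6]
wrist_force: [0.6, 0.6, -1.4]
opening: 0.0315
grasp_force: 49.9
```

>>> servo_tool([
  [[0,0,0],[0.0004,0,0],0],
  [[0,0,0],[0,0,0],0],
])

```text
time: 18.95
ee_pos: [0.508, 0.098, 0.1363]
tcp_rot: [180.0, 0.0, -0.6]
wrist_force: [-0.3, 1.2, -1.9]
opening: 0.0317
grasp_force: 49.9
```

>>> servo_tool([
  [[0,0,0],[0.0003,0,0],0],
  [[0,0,0],[0,0,0],0],
])

```text
time: 19.15
ee_pos: [0.5082, 0.098, 0.1363]
tcp_rot: [-180.0, 0.0, -0.6]
wrist_force: [-1.0, 1.0, -2.3]
opening: 0.0315
grasp_force: 50.0
```

>>> servo_tool([
  [[0,0,0],[0.0004,0,0],0],
  [[0,0,0],[0,0,0],0],
])

```text
time: 19.35
ee_pos: [0.5085, 0.098, 0.1363]
tcp_rot: [-180.0, 0.0, -0.6]
wrist_force: [-2.4, 0.8, -1.2]
opening: 0.0315
grasp_force: 50.0
```

```bash
python3 -c "
from h import *
F=[]
for i in range(4):
    camera('scene') ; o=get_obs(); F.append(np.r_[o['wrist_force'],o['torque']])
print(np.array(F)); print(o['ee_pos'])"
```

```text
[[-1.7401  0.3197  0.5519 -0.0103  0.4826 -0.0136]
 [-1.5761  0.7378 -1.0489 -0.0341  0.5101  0.0153]
 [-2.3574 -0.1581  0.2616  0.0559  0.5055 -0.0055]
 [-1.7412 -0.1656  0.0651  0.0104  0.5603 -0.0285]]
[0.5086 0.098  0.1363]
```

Contact on the +x side at about 0.5081 puts the bore centre at TCP (0.5056, 0.0982). Centring, then lowering until it touches.

>>> servo_tool([
  [[0,0,0],[-0.003,-0.0002,0],0],
  [[0,0,0],[0,0,0.002],0],
  [[0,0,0],[0,0,0.002],0],
  [[0,0,0],[0,0,0.002],0],
  [[0,0,0],[0,0,0.002],0],
  [[0,0,0],[0,0,0.002],0],
  [[0,0,0],[0,0,0.002],0],
  [[0,0,0],[0,0,0.002],0],
  [[0,0,0],[0,0,0],0],
])

```text
time: 20.45
ee_pos: [0.5056, 0.0982, 0.1219]
tcp_rot: [180.0, 0.0, -0.6]
wrist_force: [0.4, 0.0, -1.7]
opening: 0.0316
grasp_force: 49.9
```

>>> servo_tool([
  [[0,0,0],[0,0,0.0005],0],
  [[0,0,0],[0,0,0.0005],0],
  [[0,0,0],[0,0,0],0],
])

```text
time: 20.75
ee_pos: [0.5057, 0.0982, 0.1213]
tcp_rot: [180.0, -0.0, -0.6]
wrist_force: [-0.3, 0.4, -1.6]
opening: 0.0311
grasp_force: 49.9
```

>>> servo_tool([
  [[0,0,0],[0,0,0.0005],0],
  [[0,0,0],[0,0,0.0005],0],
  [[0,0,0],[0,0,0],0],
])

```text
time: 21.05
ee_pos: [0.5057, 0.0982, 0.1202]
tcp_rot: [-180.0, 0.0, -0.6]
wrist_force: [0.5, -0.8, -2.0]
opening: 0.0316
grasp_force: 49.9
```

```bash
python3 -c "
from h import *
delta(.5056,.0982,.1156)"
```

```text
t 21.05 pos [0.5057 0.0982 0.1202] rot [-179.9998    0.0029   -0.5672] q [  10.9932   -0.5476   -7.8964   82.654     0.0008 -168.4396] F [ 0.4856 -0.8454 -1.998 ] T [0.018  0.0289 0.0151]
tool shift [-0.0001  0.      0.0046]
```

>>> servo_tool([
  [[0,0,0],[0,0,0.0005],0],
  [[0,0,0],[0,0,0.0005],0],
  [[0,0,0],[0,0,0],0],
])

```text
time: 21.35
ee_pos: [0.5057, 0.0982, 0.1192]
tcp_rot: [180.0, 0.0, -0.6]
wrist_force: [0.1, 0.4, -1.1]
opening: 0.0313
grasp_force: 49.9
```

>>> servo_tool([
  [[0,0,0],[0,0,0.0005],0],
  [[0,0,0],[0,0,0.0005],0],
  [[0,0,0],[0,0,0],0],
])

```text
time: 21.65
ee_pos: [0.5056, 0.0982, 0.1182]
tcp_rot: [180.0, 0.0, -0.6]
wrist_force: [-0.0, 0.5, -2.1]
opening: 0.0318
grasp_force: 49.9
```

>>> servo_tool([
  [[0,0,0],[0,0,0.0005],0],
  [[0,0,0],[0,0,0.0005],0],
  [[0,0,0],[0,0,0],0],
])

```text
time: 21.95
ee_pos: [0.5057, 0.0982, 0.1172]
tcp_rot: [180.0, 0.0, -0.6]
wrist_force: [-1.2, 0.1, -1.0]
opening: 0.0315
grasp_force: 49.9
```

>>> servo_tool([
  [[0,0,0],[0,0,0.0005],0],
  [[0,0,0],[0,0,0.0003],0],
  [[0,0,0],[0,0,0],0],
])

```text
time: 22.25
ee_pos: [0.5057, 0.0982, 0.1164]
tcp_rot: [180.0, 0.0, -0.6]
wrist_force: [-1.4, -0.4, -1.4]
opening: 0.0313
grasp_force: 49.9
```

>>> servo_tool([
  [[0,0,0],[0,0,0.0005],0],
  [[0,0,0],[0,0,0.0003],0],
  [[0,0,0],[0,0,0],0],
])

```text
time: 22.55
ee_pos: [0.5057, 0.0982, 0.1156]
tcp_rot: [180.0, 0.0, -0.6]
wrist_force: [-0.3, -0.8, -2.1]
opening: 0.0316
grasp_force: 49.9
```

>>> servo_tool([
  [[0,0,0],[0,0,0.0003],0],
  [[0,0,0],[0,0,0.0002],0],
  [[0,0,0],[0,0,0],0],
])

```text
time: 22.85
ee_pos: [0.5057, 0.0982, 0.1152]
tcp_rot: [-180.0, -0.0, -0.6]
wrist_force: [0.5, 0.4, -2.3]
opening: 0.0314
grasp_force: 49.9
```

>>> servo_tool([
  [[0,0,0],[0,0,0.0003],0],
  [[0,0,0],[0,0,0.0003],0],
  [[0,0,0],[0,0,0],0],
])

```text
time: 23.15
ee_pos: [0.5057, 0.0982, 0.1146]
tcp_rot: [-180.0, -0.0, -0.6]
wrist_force: [-0.3, -1.6, -1.2]
opening: 0.0317
grasp_force: 50.0
```

>>> servo_tool([
  [[0,0,0],[0,0,0.0003],0],
  [[0,0,0],[0,0,0.0003],0],
  [[0,0,0],[0,0,0],0],
])

```text
time: 23.45
ee_pos: [0.5058, 0.0983, 0.1142]
tcp_rot: [-180.0, -0.0, -0.6]
wrist_force: [-0.3, 0.1, 2.1]
opening: 0.0314
grasp_force: 50.1
```

```bash
cat >> h.py <<'E'
def avg(n=4):
    F=[]
    for i in range(n): camera('scene'); o=get_obs(); F.append(np.r_[o['wrist_force'],o['torque']])
    print('t',o['time'],'F,T',np.mean(F,0),'pos',o['ee_pos'],'yaw',o['tcp_rot'],'q6',o['q'][5])
E
python3 -c "
from h import *
avg()"
```

```text
t 23.65 F,T [-0.5264  0.0381  1.3583 -0.0227  0.0617  0.019 ] pos [0.5058 0.0982 0.1141] yaw [-179.9978   -0.0159   -0.5658] q6 -168.44077913496022
```

Contact at TCP z about 0.1145 with about 3 N of light pressure. Now turning clockwise to find the catch.

>>> servo_tool([
  [[0,0,8],[0,0,0],0],
  [[0,0,8],[0,0,0],0],
  [[0,0,0],[0,0,0],0],
])

```text
time: 23.95
ee_pos: [0.5057, 0.0983, 0.1139]
tcp_rot: [-180.0, 0.0, -16.7]
wrist_force: [-0.4, 0.1, -0.1]
opening: 0.0313
grasp_force: 50.1
```

>>> servo_tool([
  [[0,0,8],[0,0,0],0],
  [[0,0,8],[0,0,0],0],
  [[0,0,0],[0,0,0],0],
])

```text
time: 24.25
ee_pos: [0.5059, 0.0984, 0.1139]
tcp_rot: [-180.0, -0.0, -32.5]
wrist_force: [0.8, 1.3, -0.9]
opening: 0.0312
grasp_force: 50.0
```

```bash
python3 -c "
from h import *
avg(2)"
```

```text
t 24.35 F,T [ 0.5899  1.8127 -1.5712  0.5042 -0.3784  0.0774] pos [0.5058 0.0984 0.1139] yaw [-179.9764    0.0058  -32.1909] q6 -136.80843664022154
```

The force fell away, but a side load is building. The screw sits about 2 mm off the tool axis, so turning makes it orbit. I'll shift to compensate and check the torque.

>>> servo_tool([
  [[0,0,0],[-0.0003,-0.0011,0],0],
  [[0,0,0],[0,0,0],0],
])

```text
time: 24.55
ee_pos: [0.5058, 0.0992, 0.1137]
tcp_rot: [180.0, 0.0, -32.4]
wrist_force: [-0.1, -0.5, -2.2]
opening: 0.0312
grasp_force: 50.0
```

```bash
python3 -c "
from h import *
avg(3)"
```

```text
t 24.7 F,T [-0.2728 -0.063  -1.595   0.0002  0.0089 -0.001 ] pos [0.5059 0.0992 0.1138] yaw [179.971    0.013  -32.5042] q6 -136.39319402372513
```

Torque is zero again, so the eccentricity is about 1.9 mm along tool x. I'll compensate -0.00026 m in y for each 8° row. Now pressing lightly and continuing.

>>> servo_tool([
  [[0,0,0],[0,0,0.0004],0],
  [[0,0,0],[0,0,0],0],
])

```text
time: 24.9
ee_pos: [0.506, 0.0993, 0.1136]
tcp_rot: [180.0, -0.0, -32.5]
wrist_force: [0.2, 0.2, -1.3]
opening: 0.0313
grasp_force: 50.0
```

```bash
python3 -c "
from h import *
avg(2)"
```

```text
t 25.0 F,T [ 0.0777 -0.1901 -0.9441 -0.0224  0.0218  0.0024] pos [0.506  0.0993 0.1136] yaw [179.994    0.0025 -32.5575] q6 -136.34153390851543
```

>>> servo_tool([
  [[0,0,8],[0,-0.00026,0],0],
  [[0,0,8],[0,-0.00026,0],0],
  [[0,0,0],[0,0,0],0],
])

```text
time: 25.3
ee_pos: [0.5063, 0.0997, 0.1135]
tcp_rot: [180.0, -0.0, -48.7]
wrist_force: [0.2, -0.5, -2.5]
opening: 0.0314
grasp_force: 50.0
```

```bash
python3 -c "
from h import *
avg(2)"
```

```text
t 25.4 F,T [-0.1173 -0.1076 -1.6156 -0.0163  0.0418 -0.02  ] pos [0.5063 0.0997 0.1135] yaw [179.9884   0.0052 -48.3302] q6 -120.52767645059247
```

>>> servo_tool([
  [[0,0,8],[0,-0.00026,0.0003],0],
  [[0,0,8],[0,-0.00026,0.0003],0],
  [[0,0,8],[0,-0.00026,0.0003],0],
  [[0,0,0],[0,0,0],0],
])

```text
time: 25.8
ee_pos: [0.5072, 0.1002, 0.1127]
tcp_rot: [-180.0, 0.0, -72.5]
wrist_force: [1.4, 0.1, -2.4]
opening: 0.0317
grasp_force: 49.9
```

```bash
python3 -c "
from h import *
avg(2)"
```

```text
t 25.9 F,T [ 1.0062  0.2048 -3.2763  0.1882 -0.4444  0.0301] pos [0.5071 0.1002 0.1127] yaw [-179.9813    0.0014  -72.2181] q6 -96.60427369926617
```

It has caught, since the thread now pulls down. Continuing with matched feed and a small +x correction.

>>> servo_tool([
  [[0,0,0],[0.0001,-0.0004,0.0003],0],
  [[0,0,8],[0,-0.00026,0.00027],0],
  [[0,0,8],[0,-0.00026,0.00027],0],
  [[0,0,8],[0,-0.00026,0.00027],0],
  [[0,0,0],[0,0,0],0],
])

```text
time: 26.4
ee_pos: [0.5084, 0.1003, 0.1117]
tcp_rot: [-180.0, 0.0, -96.5]
wrist_force: [0.5, 0.5, -1.5]
opening: 0.0316
grasp_force: 50.0
```

```bash
python3 -c "
from h import *
avg(2)"
```

```text
t 26.5 F,T [ 1.9412 -0.3029 -1.9119  0.0585 -0.5538 -0.0102] pos [0.5084 0.1003 0.1117] yaw [-179.972     0.0054  -96.2442] q6 -72.5918021127816
```

>>> servo_tool([
  [[0,0,0],[-0.0001,-0.0005,0.0001],0],
  [[0,0,8],[0,-0.0003,0.00027],0],
  [[0,0,8],[0,-0.0003,0.00027],0],
  [[0,0,8],[0,-0.0003,0.00027],0],
  [[0,0,8],[0,-0.0003,0.00027],0],
  [[0,0,0],[0,0,0],0],
])

```text
time: 27.1
ee_pos: [0.5099, 0.0999, 0.1105]
tcp_rot: [-180.0, -0.0, -128.6]
wrist_force: [1.4, -0.6, -0.9]
opening: 0.0313
grasp_force: 50.0
```

```bash
python3 -c "
from h import *
avg(2)"
```

```text
t 27.2 F,T [ 1.1953  0.1994 -0.2818 -0.0778 -0.4277 -0.0119] pos [0.5098 0.0999 0.1105] yaw [-179.9902   -0.0011 -128.2498] q6 -40.656422616683955
```

>>> servo_tool([
  [[0,0,0],[-0.0002,-0.0003,0],0],
  [[0,0,8],[0,-0.00033,0.00025],0],
  [[0,0,8],[0,-0.00033,0.00025],0],
  [[0,0,8],[0,-0.00033,0.00025],0],
  [[0,0,8],[0,-0.00033,0.00025],0],
  [[0,0,0],[0,0,0],0],
])

```text
time: 27.8
ee_pos: [0.5109, 0.0989, 0.1093]
tcp_rot: [-180.0, -0.0, -160.5]
wrist_force: [1.5, -0.3, -1.7]
opening: 0.0315
grasp_force: 50.1
```

```bash
python3 -c "
from h import *
avg(2)"
```

```text
t 27.9 F,T [ 0.3572 -0.504  -1.2398 -0.1742 -0.2212  0.0151] pos [0.5109 0.0989 0.1094] yaw [-179.9999   -0.0069 -160.2463] q6 -8.795132947116489
```

>>> servo_tool([
  [[0,0,0],[-0.0001,-0.0002,0],0],
  [[0,0,8],[0,-0.00033,0.00026],0],
  [[0,0,8],[0,-0.00033,0.00026],0],
  [[0,0,8],[0,-0.00033,0.00026],0],
  [[0,0,8],[0,-0.00033,0.00026],0],
  [[0,0,0],[0,0,0],0],
])

```text
time: 28.5
ee_pos: [0.5112, 0.0974, 0.1083]
tcp_rot: [-180.0, -0.0, 167.5]
wrist_force: [0.6, 0.6, -0.5]
opening: 0.0316
grasp_force: 50.1
```

```bash
python3 -c "
from h import *
avg(2)"
```

```text
t 28.6 F,T [ 1.4642 -0.8337 -0.378  -0.1721 -0.1491  0.0008] pos [0.5112 0.0975 0.1083] yaw [-179.9981   -0.0098  167.7528] q6 23.04255698421514
```

>>> servo_tool([
  [[0,0,0],[-0.0001,0,0],0],
  [[0,0,8],[0,-0.00033,0.00026],0],
  [[0,0,8],[0,-0.00033,0.00026],0],
  [[0,0,8],[0,-0.00033,0.00026],0],
  [[0,0,8],[0,-0.00033,0.00026],0],
  [[0,0,0],[0,0,0],0],
])

```text
time: 29.2
ee_pos: [0.5107, 0.0963, 0.1072]
tcp_rot: [-180.0, -0.0, 135.5]
wrist_force: [0.2, -1.1, -1.1]
opening: 0.0318
grasp_force: 50.1
```

```bash
python3 -c "
from h import *
avg(3)"
```

```text
t 29.35 F,T [-0.0964 -0.4546 -0.6761 -0.272   0.0227  0.0057] pos [0.5108 0.0963 0.1073] yaw [-179.9929   -0.0039  135.7159] q6 54.95750180489845
```

>>> servo_tool([
  [[0,0,0],[-0.0001,-0.0001,0],0],
  [[0,0,8],[0,-0.00033,0.00026],0],
  [[0,0,8],[0,-0.00033,0.00026],0],
  [[0,0,8],[0,-0.00033,0.00026],0],
  [[0,0,0],[0,0,0],0],
])

```text
time: 29.85
ee_pos: [0.51, 0.0956, 0.1065]
tcp_rot: [-180.0, -0.0, 111.4]
wrist_force: [0.1, -0.4, -1.4]
opening: 0.0317
grasp_force: 50.1
```

```bash
python3 -c "
from h import *
avg(3)"
```

```text
t 30.0 F,T [-0.1136 -0.9405 -1.0564 -0.194   0.0691  0.0239] pos [0.5101 0.0956 0.1065] yaw [-179.9946   -0.0043  111.704 ] q6 78.90723067449304
```

Nearly down. Smaller steps now, watching for the collar to touch.

>>> servo_tool([
  [[0,0,6],[0,-0.00025,0.0002],0],
  [[0,0,6],[0,-0.00025,0.0002],0],
  [[0,0,0],[0,0,0],0],
])

```text
time: 30.3
ee_pos: [0.5096, 0.0954, 0.1061]
tcp_rot: [-180.0, -0.0, 99.5]
wrist_force: [-1.2, -0.4, 0.2]
opening: 0.0313
grasp_force: 50.1
```

```bash
python3 -c "
from h import *
avg(3)"
```

```text
t 30.45 F,T [-0.2865 -0.3835 -0.535  -0.1395  0.1552  0.029 ] pos [0.5096 0.0954 0.1061] yaw [-179.99     -0.0021   99.6736] q6 90.92910868747803
```

>>> servo_tool([
  [[0,0,6],[0,-0.00025,0.0002],0],
  [[0,0,0],[0,0,0],0],
])

```text
time: 30.65
ee_pos: [0.5093, 0.0954, 0.1059]
tcp_rot: [-180.0, -0.0, 93.5]
wrist_force: [-0.2, -0.4, -1.2]
opening: 0.0314
grasp_force: 50.1
```

```bash
python3 -c "
from h import *
avg(4)
im,d=camera('scene'); cv2.imwrite('pics/w3.png',cv2.resize(im[162:202,260:312,::-1],(780,600),interpolation=cv2.INTER_CUBIC))"
```

```text
t 30.85 F,T [-0.9    -1.0069 -1.0156 -0.1459  0.1679 -0.0331] pos [0.5094 0.0953 0.1059] yaw [-179.9987   -0.0007   93.6032] q6 96.9978235035673
```

View pics/w3.png

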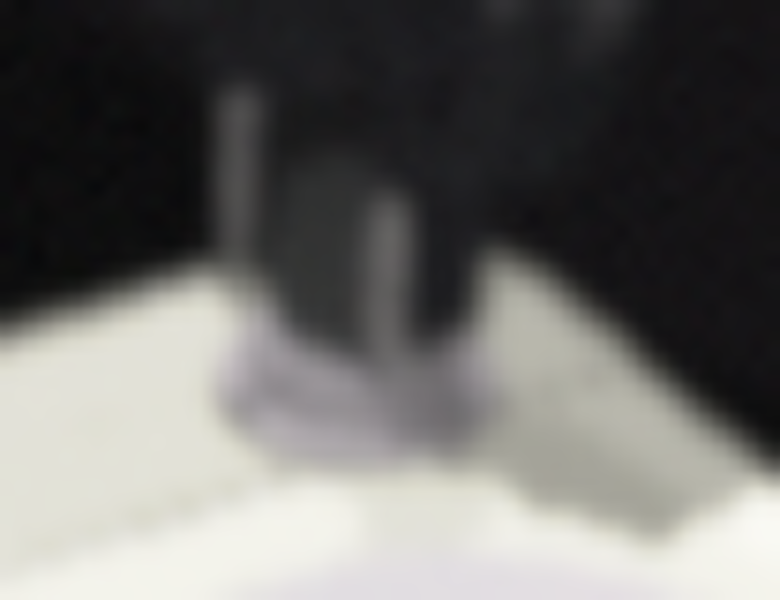

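The collar is just above or on the bush at (350,420). Continuing in 5-6° steps until the force shows seating.

>>> servo_tool([
  [[0,0,5],[0,-0.0002,0.00017],0],
  [[0,0,0],[0,0,0],0],
])

```text
time: 31.1
ee_pos: [0.5091, 0.0954, 0.1057]
tcp_rot: [-180.0, -0.0, 88.4]
wrist_force: [0.1, -0.8, -1.1]
opening: 0.0315
grasp_force: 50.1
```

```bash
python3 -c "
from h import *
avg(4)"
```

```text
t 31.3 F,T [-0.7222 -0.4365 -0.6615 -0.1363  0.2164 -0.02  ] pos [0.5092 0.0953 0.1057] yaw [-179.9959    0.001    88.5558] q6 102.04959312088123
```

>>> servo_tool([
  [[0,0,5],[0,-0.0002,0.00017],0],
  [[0,0,0],[0,0,0],0],
])

```text
time: 31.5
ee_pos: [0.5089, 0.0954, 0.1057]
tcp_rot: [-180.0, -0.0, 83.4]
wrist_force: [-0.7, -0.1, -0.2]
opening: 0.0315
grasp_force: 50.2
```

```bash
python3 -c "
from h import *
avg(4)"
```

```text
t 31.7 F,T [-1.301  -0.4776 -0.8337 -0.1339  0.3695  0.0194] pos [0.5089 0.0953 0.1056] yaw [-179.9964    0.       83.553 ] q6 107.05603052060202
```

>>> servo_tool([
  [[0,0,5],[0,-0.0006,0.00017],0],
  [[0,0,0],[0,0,0],0],
])

```text
time: 31.9
ee_pos: [0.5085, 0.0954, 0.1056]
tcp_rot: [180.0, -0.0, 78.4]
wrist_force: [-1.1, -1.4, -0.0]
opening: 0.0312
grasp_force: 50.2
```

```bash
python3 -c "
from h import *
avg(4)"
```

```text
t 32.1 F,T [-1.4201 -0.7315  1.2964 -0.1502  0.3301 -0.0058] pos [0.5085 0.0954 0.1056] yaw [179.9789  -0.0084  78.5549] q6 112.07148494556273
```

>>> servo_tool([
  [[0,0,5],[0,-0.0002,0.00017],0],
  [[0,0,0],[0,0,0],0],
])

```text
time: 32.3
ee_pos: [0.5083, 0.0955, 0.1056]
tcp_rot: [180.0, -0.0, 73.4]
wrist_force: [-1.8, -0.7, 3.1]
opening: 0.0314
grasp_force: 50.5
```

```bash
python3 -c "
from h import *
avg(4)"
```

```text
t 32.5 F,T [-2.4329 -0.549   4.9968 -0.1401  0.5428  0.0082] pos [0.5083 0.0955 0.1056] yaw [179.9765  -0.0117  73.5535] q6 117.08229143776347
```

Seated: z has stalled at 0.1056 and the force is rising. I'll ease the press, open the gripper and retract.

>>> servo_tool([
  [[0,0,0],[0,-0.0003,-0.0003],0],
  [[0,0,0],[0,0,0],60],
  [[0,0,0],[0,0,0],100],
  [[0,0,0],[0,0,0],100],
  [[0,0,0],[0,0,0],100],
  [[0,0,0],[0,0,0],100],
  [[0,0,0],[0,0,0],100],
  [[0,0,0],[0,0,0],100],
])

```text
time: 33.3
ee_pos: [0.5079, 0.0955, 0.1055]
tcp_rot: [-180.0, 0.0, 73.4]
wrist_force: [-0.5, -0.5, 0.2]
opening: 0.086
grasp_force: 0.0
```

>>> servo_tool([
  [[0,0,0],[0,0,-0.005],100],
  [[0,0,0],[0,0,-0.01],100],
  [[0,0,0],[0,0,-0.02],100],
  [[0,0,0],[0,0,-0.03],100],
  [[0,0,0],[0,0,-0.04],100],
  [[0,0,0],[0,0,-0.04],100],
  [[0,0,0],[0,0,0],100],
])

```text
time: 34.0
ee_pos: [0.5093, 0.0958, 0.2572]
tcp_rot: [179.6, -0.2, 73.4]
wrist_force: [-0.6, 0.4, 0.1]
opening: 0.0854
grasp_force: 0.0
```

```bash
python3 -c "
from h import *
for cam in ('scene','top'):
    im,d=camera(cam); print([(round(r['score'],2),world(r['xyz'],cam)) for r in mark_of('lock_screw',cam)[:2]])
    W=cloud(d,cam); m=(d>0)&(np.hypot(W[...,0]-.509,W[...,1]-.098)<.018)&(W[...,2]>.122); print(len(W[m]),np.median(W[m],0) if m.any() else '')
    if cam=='scene': cv2.imwrite('pics/end.png',cv2.resize(im[152:212,250:330,::-1],(800,600),interpolation=cv2.INTER_CUBIC))
print(get_obs()['time'],get_obs()['wrist_force'])"
```

```text
[(0.71, array([0.5088, 0.1021, 0.0966])), (0.29, array([0.6034, 0.0408, 0.0036]))]
123 [0.5114 0.0906 0.1297]
[]
323 [0.5088 0.0975 0.7302]
34.2 [ 0.0957 -0.7207 -0.2425]
```

View pics/end.png

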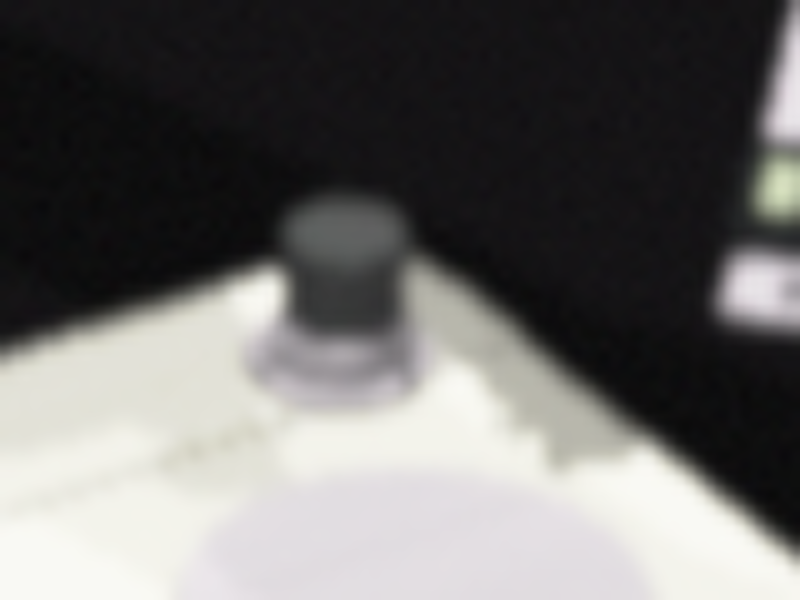

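The screw stands upright at (345,290) with its collar flat on the bush, and it seated at exactly the predicted height. Handing in.

```bash
python3 -c "
from h import *
print(job_done())"
```

```text
the job is handed in; nothing more can be done
None
```

The transport lock screw is threaded into the balance with its collar down on the bush and let go; I handed the job in at about 34 s, but no verdict came back.

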